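Set a stack of casting cups to the marking pointer

TASK

Set the carrier plate on the lift stand with its three ball feet fully home in the cone, groove and flat seats, and nest every loose metal cup that is there, upright and fully home, one in another on the cup in the middle of the plate. Only then turn the big outer knob until the rim of the top cup is still 4 to 10 mm below the tip of the pointer, leave it there a moment, and after that use only the small inner knob to bring that rim level with the tip, to 2 mm. Leave the other things on the bench standing where they are, and let go of everything.

Things in the scene. Friction and masses are not known exactly. Their poses are not given: they have to be found in the camera images.
- pointer_tip (a point): Tip of the fixed steel pointer, 284 mm above the bench, 64 mm from the stage axis, in the direction 35 degrees from the stand's +x towards its -y. The pointer (5 mm thick) reaches in from a 14 mm round post, 298 mm tall, 108 mm from the axis in that direction; its clamp reaches in to 96 mm.
- coarse (a joint): Angle of the big outer knob (black, 54 mm diameter, 24 mm tall, upright axis), 0 to 5.65 rad, grows clockwise seen from above; each rad raises the stage by 15 mm (the knobs stay). Friction 0.2 N m, stays where it is left. Starts between 0.2 and 1.1.
- fine (a joint): Angle of the small inner knob (aluminium, 24 mm diameter, 28 mm tall, standing on the same axis above the big one), 0 to 5.2 rad, grows clockwise seen from above; each rad lifts the whole block with stage and both knobs by 3 mm. Friction 0.06 N m, stays where it is left. Starts between 0 and 0.3.
- coarse_grip (a point): Point on the knobs' common upright axis at mid height of the big outer knob (which spans 12 mm above and below it); 8 mm free space under the knob. The axis lies 150 mm from the stage axis along the stand's -y.
- fine_grip (a point): Point on the same axis at the middle of the small inner knob's height (14 mm above and below it; 1 mm gap to the top of the big knob).
- stage_top (a point): Centre of the lift stand's stage at the level where three ball feet come to rest: 110 mm above the bench + 15 mm per rad of coarse + 3 mm per rad of fine. Axes: the stand's, z up; the stand is fixed at another place and yaw each time. Under the stage: a grey housing 110 x 110 x 90 mm tall; at its -y side a gearbox 85 x 100 x 50 mm tall with the knobs.
- cone_seat (a point): Bottom point of a ball foot at rest in the cone seat (18 mm wide mouth, 6 mm above this point), 40 mm from the stage axis, towards the stand's -x.
- groove_seat (a point): The same for the V groove seat (18 mm wide, 26 mm long, pointing at the cone), 40 mm from the axis, 60 degrees from the stand's +x towards +y.
- flat_seat (a point): The same for the flat seat (22 mm disc), 40 mm from the axis, 60 degrees from the stand's +x towards -y.
- plate: Loose round carrier plate, 0.25 kg, 100 mm diameter, 9.5 to 16 mm above its origin (on its axis, level with the lowest points of its three 14 mm ball feet; z up). On it is fixed an upright stacking cup, 16 to 54 mm above the origin, whose top 20 mm is a 54 mm collar to grip. The feet are alike: it fits the stage in three ways 120 degrees apart, one of them at the stand's yaw.
- foot0 (a point): Lowest point of a ball foot, 40 mm from the plate's axis along its -x.
- foot1 (a point): Lowest point of a ball foot, 40 mm from the plate's axis, 60 degrees from its +x towards +y.
- foot2 (a point): Lowest point of a ball foot, 40 mm from the plate's axis, 60 degrees from its +x towards -y.
- cup0: Loose aluminium stacking cup, about 60 g, 38 mm tall (2 to 4 are there, alike, upright at the start). Top 20 mm: collar 54 mm diameter, 48 mm inside; lower 18 mm: foot tapering from 43 to 36 mm. The foot drops into the collar of the cup below until the shoulder rests on its rim: each nested cup adds 20 mm. Origin: centre of underside; z up; rim 38 mm above.
- cup1: Loose aluminium stacking cup, about 60 g, 38 mm tall (2 to 4 are there, alike, upright at the start). Top 20 mm: collar 54 mm diameter, 48 mm inside; lower 18 mm: foot tapering from 43 to 36 mm. The foot drops into the collar of the cup below until the shoulder rests on its rim: each nested cup adds 20 mm. Origin: centre of underside; z up; rim 38 mm above.
- cup2: Loose aluminium stacking cup, about 60 g, 38 mm tall (2 to 4 are there, alike, upright at the start). Top 20 mm: collar 54 mm diameter, 48 mm inside; lower 18 mm: foot tapering from 43 to 36 mm. The foot drops into the collar of the cup below until the shoulder rests on its rim: each nested cup adds 20 mm. Origin: centre of underside; z up; rim 38 mm above.
- cup3: Loose aluminium stacking cup, about 60 g, 38 mm tall (2 to 4 are there, alike, upright at the start). Top 20 mm: collar 54 mm diameter, 48 mm inside; lower 18 mm: foot tapering from 43 to 36 mm. The foot drops into the collar of the cup below until the shoulder rests on its rim: each nested cup adds 20 mm. Origin: centre of underside; z up; rim 38 mm above.
- pot: Small white pot, 28 mm diameter, 26 mm tall, loose; origin centre of underside. Not part of the job.
- tape: Roll of paper tape lying flat, 84 mm diameter, 20 mm tall, loose; origin centre of underside. Not part of the job.
- bottle: Amber glass bottle, 40 mm diameter, 90 mm tall, loose; origin centre of underside. Not part of the job.
- spatula: Spatula 170 mm long lying on the bench, loose. Not part of the job.
- brushes: White pot of brushes, 60 mm diameter, about 200 mm tall with the brushes, loose; origin centre of underside. Not part of the job.
- block: Wooden block 70 x 45 x 30 mm, loose; origin centre of underside. Not part of the job.

How it is judged:
On the way, in this order (a step that is already met when the one before it is completed fails the run):
1. the plate is seated and every cup nested, the stage still low and the fine knob unturned (distance between any of foot0, foot1, foot2 and cone_seat below 0.003 m and distance between any of foot0, foot1, foot2 and groove_seat below 0.003 m and distance between any of foot0, foot1, foot2 and flat_seat below 0.003 m and angle between plate's own z axis and vertical below 0.04 rad and horizontal distance between each of cup0, cup1, cup2, cup3 and plate below 0.012 m and angle between each of cup0, cup1, cup2, cup3's own z axis and vertical below 0.05 rad and (z of cup0 in the frame of plate between 0.034 and 0.038 m or z of cup0 in the frame of plate between 0.054 and 0.058 m or z of cup0 in the frame of plate between 0.074 and 0.078 m or z of cup0 in the frame of plate between 0.094 and 0.098 m) and (z of cup1 in the frame of plate between 0.034 and 0.038 m or z of cup1 in the frame of plate between 0.054 and 0.058 m or z of cup1 in the frame of plate between 0.074 and 0.078 m or z of cup1 in the frame of plate between 0.094 and 0.098 m) and (z of cup2 in the frame of plate between 0.034 and 0.038 m or z of cup2 in the frame of plate between 0.054 and 0.058 m or z of cup2 in the frame of plate between 0.074 and 0.078 m or z of cup2 in the frame of plate between 0.094 and 0.098 m) and (z of cup3 in the frame of plate between 0.034 and 0.038 m or z of cup3 in the frame of plate between 0.054 and 0.058 m or z of cup3 in the frame of plate between 0.074 and 0.078 m or z of cup3 in the frame of plate between 0.094 and 0.098 m) and z of each of cup0, cup1, cup2, cup3 in the frame of pointer_tip below -0.05 m and z of any of cup0, cup1, cup2, cup3 in the frame of pointer_tip above -1.038 m and value of joint fine below 0.45 rad), for 0.2 s.
2. the big knob has brought the top rim to 4 to 10 mm below the pointer tip, the fine knob still unturned (distance between any of foot0, foot1, foot2 and cone_seat below 0.003 m and distance between any of foot0, foot1, foot2 and groove_seat below 0.003 m and distance between any of foot0, foot1, foot2 and flat_seat below 0.003 m and angle between plate's own z axis and vertical below 0.04 rad and horizontal distance between each of cup0, cup1, cup2, cup3 and plate below 0.012 m and angle between each of cup0, cup1, cup2, cup3's own z axis and vertical below 0.05 rad and (z of cup0 in the frame of plate between 0.034 and 0.038 m or z of cup0 in the frame of plate between 0.054 and 0.058 m or z of cup0 in the frame of plate between 0.074 and 0.078 m or z of cup0 in the frame of plate between 0.094 and 0.098 m) and (z of cup1 in the frame of plate between 0.034 and 0.038 m or z of cup1 in the frame of plate between 0.054 and 0.058 m or z of cup1 in the frame of plate between 0.074 and 0.078 m or z of cup1 in the frame of plate between 0.094 and 0.098 m) and (z of cup2 in the frame of plate between 0.034 and 0.038 m or z of cup2 in the frame of plate between 0.054 and 0.058 m or z of cup2 in the frame of plate between 0.074 and 0.078 m or z of cup2 in the frame of plate between 0.094 and 0.098 m) and (z of cup3 in the frame of plate between 0.034 and 0.038 m or z of cup3 in the frame of plate between 0.054 and 0.058 m or z of cup3 in the frame of plate between 0.074 and 0.078 m or z of cup3 in the frame of plate between 0.094 and 0.098 m) and z of each of cup0, cup1, cup2, cup3 in the frame of pointer_tip below -0.0415 m and z of any of cup0, cup1, cup2, cup3 in the frame of pointer_tip above -0.0485 m and value of joint fine below 0.45 rad), for 0.3 s.
3. the fine knob has brought the top rim level with the pointer tip (distance between any of foot0, foot1, foot2 and cone_seat below 0.003 m and distance between any of foot0, foot1, foot2 and groove_seat below 0.003 m and distance between any of foot0, foot1, foot2 and flat_seat below 0.003 m and angle between plate's own z axis and vertical below 0.04 rad and horizontal distance between each of cup0, cup1, cup2, cup3 and plate below 0.012 m and angle between each of cup0, cup1, cup2, cup3's own z axis and vertical below 0.05 rad and (z of cup0 in the frame of plate between 0.034 and 0.038 m or z of cup0 in the frame of plate between 0.054 and 0.058 m or z of cup0 in the frame of plate between 0.074 and 0.078 m or z of cup0 in the frame of plate between 0.094 and 0.098 m) and (z of cup1 in the frame of plate between 0.034 and 0.038 m or z of cup1 in the frame of plate between 0.054 and 0.058 m or z of cup1 in the frame of plate between 0.074 and 0.078 m or z of cup1 in the frame of plate between 0.094 and 0.098 m) and (z of cup2 in the frame of plate between 0.034 and 0.038 m or z of cup2 in the frame of plate between 0.054 and 0.058 m or z of cup2 in the frame of plate between 0.074 and 0.078 m or z of cup2 in the frame of plate between 0.094 and 0.098 m) and (z of cup3 in the frame of plate between 0.034 and 0.038 m or z of cup3 in the frame of plate between 0.054 and 0.058 m or z of cup3 in the frame of plate between 0.074 and 0.078 m or z of cup3 in the frame of plate between 0.094 and 0.098 m) and z of each of cup0, cup1, cup2, cup3 in the frame of pointer_tip below -0.0358 m and z of any of cup0, cup1, cup2, cup3 in the frame of pointer_tip above -0.0402 m and value of joint fine above 0.4 rad), for 0.2 s.
At the end, for the whole second after the job is handed in: Each seat holds a ball foot (within 3 mm), the plate level; every cup present stands in the stack on the plate, upright and home to 2 mm; the top rim is within 2.2 mm of the pointer tip's height, brought there by the fine knob (turned past 0.4 rad); everything released and at rest (all of step 3 and linear speed of each of cup0, cup1, cup2, cup3, plate below 0.02 m/s and contact force between the fingers and cup0 below 0.5 N and contact force between the fingers and cup1 below 0.5 N and contact force between the fingers and cup2 below 0.5 N and contact force between the fingers and cup3 below 0.5 N and contact force between the fingers and plate below 0.5 N); the robot touches nothing.
It fails at once if something that is not part of the job was shifted by more than 60 mm (distance of any of pot, tape, bottle, spatula, brushes, block from where it was at the start of the episode above 0.06 m).
It fails at once if something that is not part of the job was knocked over (angle between any of pot, tape, bottle, brushes, block's own z axis and vertical above 0.7 rad).
Of cup0, cup1, cup2, cup3 only 2 to 4 are there at a start; the rules pass over those that are not, and their reading is None.
At some moment in a run one of cup0, cup1, cup2, cup3 may be knocked a few centimetres aside while the robot is not near it.
It also fails if it takes over 208 s, if anything falls off the work surface, if the arm or the gripper's body presses on something with over 40 N, if the wrist force passes 120 N, or if a joint passes its speed limit or range.

ROBOT

A 6-joint arm with a two-finger parallel gripper is mounted at the origin on the work surface. World frame = base frame: x ahead of the robot, y to its left, z up, the work surface at z = 0. Lengths are in m, angles in rad, forces in N, time in s.
With the tool pointing down it reaches from about 0.3 to 0.875 m from the base axis. Payload 6.4 kg.
Tool frame: the origin (TCP) lies midway between the tips of the shut fingers; the grasp point (between the pads) lies 19 mm behind it; z points along the fingers, y is the line along which they close (so a half turn about z gives the same grasp; the last joint's range is limited). The gripper opens to 85 mm and grips with 20 to 120 N. Pads are 22 mm wide; open, the fingers measure 114 mm over their backs; the gripper's body (76 mm by 85 mm) begins 54 mm behind the grasp point. The pads swing forward as they close: fully open they stand 13 mm farther back than shut.
Start: joints at [0.906, 0.181, 1.607, -0, 1.354, -0.206], TCP at [0.255, 0.516, 0.231] pointing down, gripper open.
Joint ranges: [-2.99, 2.99], [-0.89, 2.07], [0.3, 2.58], [-1.14, 4.28], [0, 2.63], [-3.12, 3.12]. Speed limits (rad/s): [2.57, 2.57, 3.01, 3.14, 3.14, 3.14].

INTERFACE

Orientations are given as a unit quaternion [w, x, y, z].
In Python, from bench import arm gives the robot as it stands. Calls block until the motion is done:
- arm.reach(position, orientation): joint-space move of the TCP to a pose.
- arm.move_l(position, rotation=None, speed=0.15): straight line of the TCP; rotation=None keeps the orientation; speed is the mean speed in m/s.
- arm.move_joints(angles): joint-space move.
- arm.let_go() and arm.clamp(grasp_force=None): open the fingers fully, or close them until they stop; grasp_force is the grip in N (None keeps the last).
- arm.sleep(seconds).
- arm.ik(position, orientation): joint angles nearest the present ones, or None.
- arm.get_obs(): the state.
- arm.snapshot(name): name is "scene" or "top" or "wrist"; returns a dict with "pixels" (384x512x3 uint8, red, green, blue), "fx", "fy", "cx", "cy" (pixels), "R" (3x3) and "t" (3): a world point X has camera coordinates R X + t. Camera axes: x right, y down, z forward; pixel columns grow to the right and rows downward; lengths in m; the calibration is good to about 2 mm. A picture is of the moment at which its call begins. There is no depth.
A pose or a line that the arm cannot do raises arm.PlanningError and nothing moves.
- arm.sign_off(): hands the job in; it is judged then, once.
The state is a dict: "time_s": time; "joints": joint angles; "qvel": joint speeds; "effort": joint torques, N m; "position": TCP position; "tcp_rot": TCP orientation; "contact_force": force on the tool from outside, world axes, zero at the start; "moment": the same for the moment, N m; "gripper_width": finger opening in m; "grasp_force": force on a finger pad.
Only numpy, scipy, OpenCV 4.12 (cv2) and the standard library are available. Lean on these libraries where they do the work, as an engineer would, in place of code of your own. Each camera call takes 0.05 s, during which the arm holds its last target. There are 200 camera calls.

## Working session

There is one attempt and no reset: what is moved stays moved. The work goes in short steps, each a Python script; the robot and the scene stay as the last script left them, time stands still between calls to the robot, and variables do not carry over. Pictures are saved under pics/ and viewed, at most 17 in all, crops included, and the job is handed in when it is done.

```bash
ls; mkdir -p pics
python3 - <<'E'
from bench import arm
import cv2,numpy as np
for n in ["scene","top"]:
    s=arm.snapshot(n); cv2.imwrite(f"pics/{n}0.png",cv2.resize(s["pixels"][:,:,::-1],(800,600),interpolation=cv2.INTER_CUBIC))
    cv2.imwrite(f"pics/raw_{n}0.png",s["pixels"][:,:,::-1])
    print(n,s["fx"],s["fy"],s["cx"],s["cy"],(-np.array(s["R"]).T@s["t"]).round(3),np.array(s["R"]).round(3).tolist())
o=arm.get_obs();print(o)
E
```

```text
bench.py
pics
scene 448.6335710944565 448.6335710944565 252.52687920704216 189.45377955443624 [1.221 0.124 1.123] [[-0.234, 0.972, 0.007], [0.795, 0.195, -0.574], [-0.56, -0.129, -0.819]]
top 468.84018474816355 468.84018474816355 251.52910054928972 184.79553601784468 [ 0.309 -0.049  1.62 ] [[0.01, -1.0, 0.005], [-0.984, -0.011, -0.176], [0.176, -0.003, -0.984]]
{'time_s': 0.1, 'joints': array([ 9.05722466e-01,  1.81477702e-01,  1.60791471e+00,  1.12450431e-05,
        1.35381051e+00, -2.06282443e-01]), 'qvel': array([ 0.000357  ,  0.0006417 , -0.00015448,  0.00203081, -0.00042725,
       -0.00067341]), 'effort': array([ 3.10789728e-04, -4.45872223e+01, -3.52239203e+01, -2.52011278e-04,
        4.07666215e-03, -2.70376984e-05]), 'position': array([0.25430214, 0.5151477 , 0.23046485]), 'tcp_rot': array([-3.44763965e-04,  2.27390214e-01,  9.73803390e-01, -7.27605220e-04]), 'contact_force': array([0.36221645, 0.03635482, 0.95635757]), 'moment': array([ 0.02078532, -0.02468619, -0.09300217]), 'grasp_force': 0.0, 'gripper_width': 0.08536605073658991}
```

View pics/scene0.png

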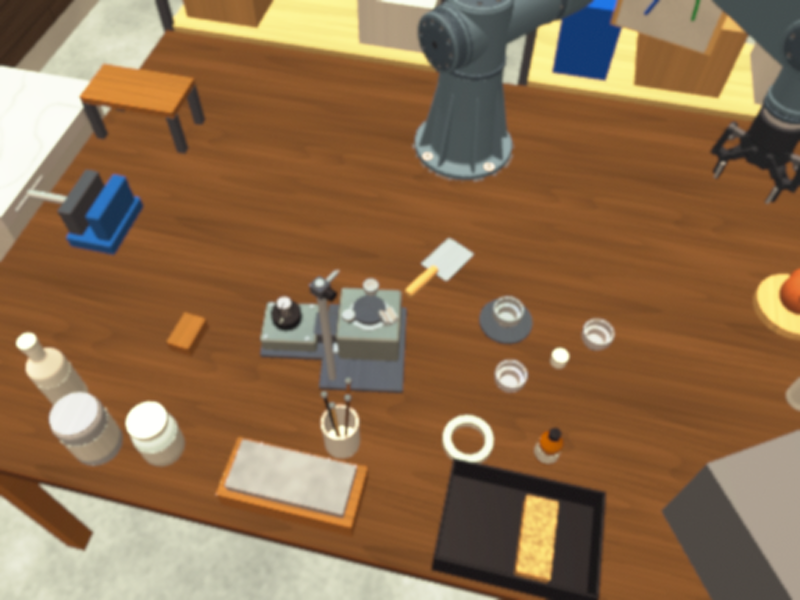

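View pics/top0.png

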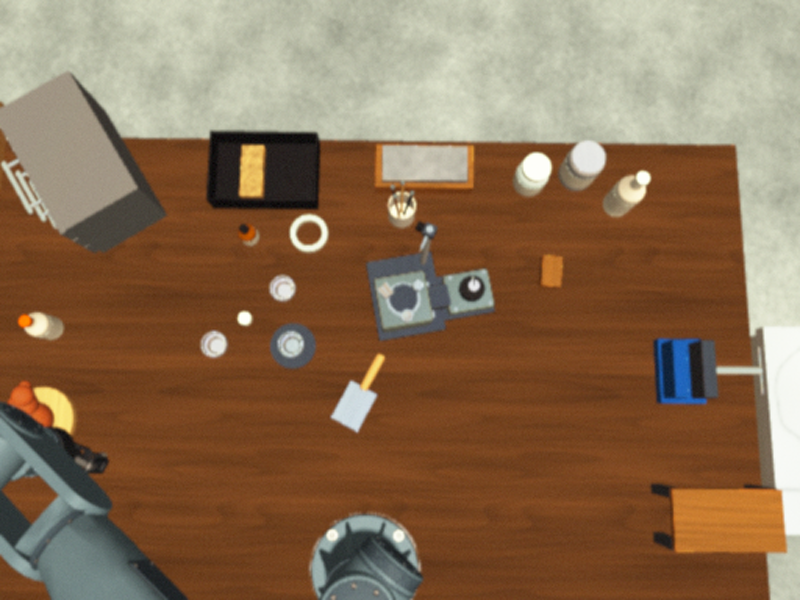

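The scene shows two loose cups, in top-view pixels (800x600) at (282,288) and (213,344). The plate with its fixed cup is at (293,345), the stage at (405,298) and the knobs at (472,288). Next I'll work out rough positions and look from the wrist.

```bash
cat > h.py <<'E'
from bench import arm
import cv2,numpy as np
from scipy.spatial.transform import Rotation as Ro
def snap(n,f=None,view=True):
    s=arm.snapshot(n); s["R"]=np.array(s["R"]); s["t"]=np.array(s["t"])
    if f: cv2.imwrite(f"pics/{f}.png",s["pixels"][:,:,::-1]); np.save(f"pics/{f}.npy",s,allow_pickle=True)
    return s
def load(f): return np.load(f"pics/{f}.npy",allow_pickle=True).item()
def cast(s,u,v,z):
    d=s["R"].T@np.array([(u-s["cx"])/s["fx"],(v-s["cy"])/s["fy"],1]); c=-s["R"].T@s["t"]
    return c+d*(z-c[2])/d[2]
def proj(s,X):
    p=s["R"]@np.asarray(X)+s["t"]; return np.array([s["fx"]*p[0]/p[2]+s["cx"],s["fy"]*p[1]/p[2]+s["cy"]])
def quat(yaw,tilt=None):
    """tool down, tool x axis along world yaw; tilt = extra world rotvec"""
    r=Ro.from_euler('z',yaw)*Ro.from_euler('x',np.pi)
    if tilt is not None: r=Ro.from_rotvec(tilt)*r
    q=r.as_quat(); return np.array([q[3],q[0],q[1],q[2]])
E
python3 - <<'E'
from h import *
s=snap("top","top1"); 
for n,u,v,z in [("cupA",282,288,.038),("cupB",213,344,.038),("plate",293,345,.013),("stage",405,298,.12),("knob",472,288,.09),("pot",245,318,.026),("post",430,229,.298)]:
    print(n,cast(s,u*.64,v*.64,z).round(3))
o=arm.get_obs(); q=o["tcp_rot"]; R=Ro.from_quat([q[1],q[2],q[3],q[0]])
w=snap("wrist"); c=-w["R"].T@w["t"]
print("cam in tcp",R.inv().apply(c-o["position"]).round(3),"axes",(w["R"]@R.as_matrix()).round(2).tolist(),w["fx"],w["cx"],w["cy"])
E
```

```text
cupA [0.59  0.189 0.038]
cupB [0.466 0.334 0.038]
plate [0.468 0.164 0.013]
stage [ 0.558 -0.079  0.12 ]
knob [ 0.586 -0.222  0.09 ]
pot [0.525 0.269 0.026]
post [ 0.659 -0.121  0.298]
cam in tcp [ 0.076 -0.    -0.143] axes [[-0.0, 1.0, -0.0], [-0.96, -0.0, -0.29], [-0.29, 0.0, 0.96]] 313.13108655546944 253.3285948825615 190.1939967499215
```

Run:
```python
from h import *
def look(x,y,z,yaw,name):
    arm.reach([x,y,z],quat(yaw)); return snap("wrist",name)
a=np.arctan2(.2,.45)
look(.47,.22,.27,a+np.pi,"w1")
look(.50,-.10,.33,-.2+np.pi,"w2")
p=np.array([.468,.164]); a=np.arctan2(p[1],p[0]); r=np.array([np.cos(a),np.sin(a)])
T=np.r_[p-.05*r,.085]
for th in (.7,.6,.5):
    q=quat(a+np.pi,tilt=-th*np.array([-np.sin(a),np.cos(a),0]))
    try:
        arm.reach([*T[:2],.25],q); arm.move_l(T,speed=.25); print("tilt",th); break
    except arm.PlanningError as e: print(th,e)
snap("wrist","w3")
print(arm.get_obs()["time_s"])
ims=[cv2.imread(f"pics/{n}.png") for n in ("w1","w2","w3")]
cv2.imwrite("pics/m1.png",cv2.resize(np.vstack(ims[:2])[:, :],(400,600)) )
cv2.imwrite("pics/w3b.png",cv2.resize(ims[2],(800,600)))
cv2.imwrite("pics/w1b.png",cv2.resize(ims[0],(800,600)))
cv2.imwrite("pics/w2b.png",cv2.resize(ims[1],(800,600)))
```

```text
tilt 0.7
5.475
```

View pics/w1b.png

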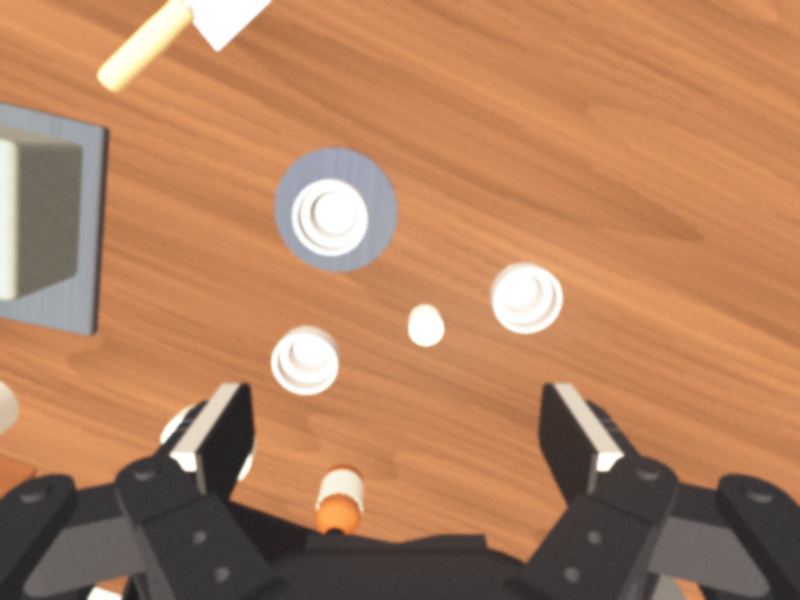

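View pics/w2b.png

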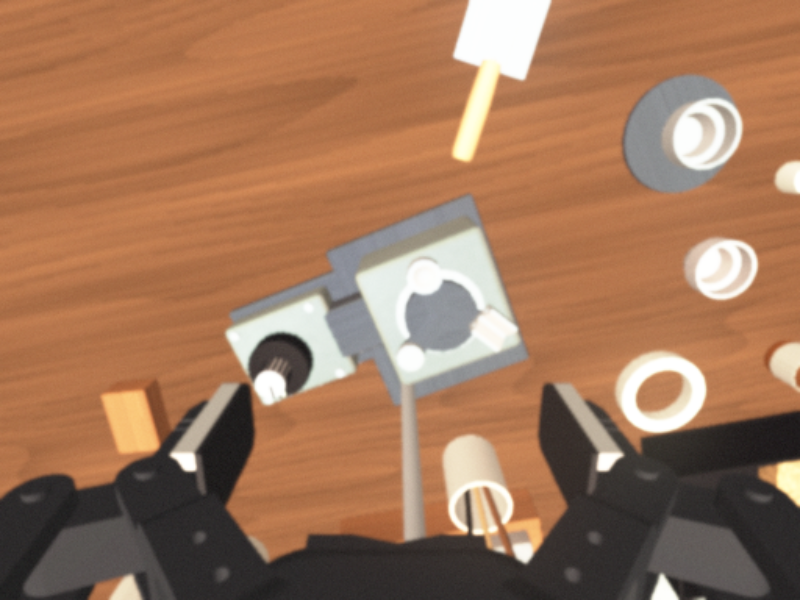

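View pics/w3b.png

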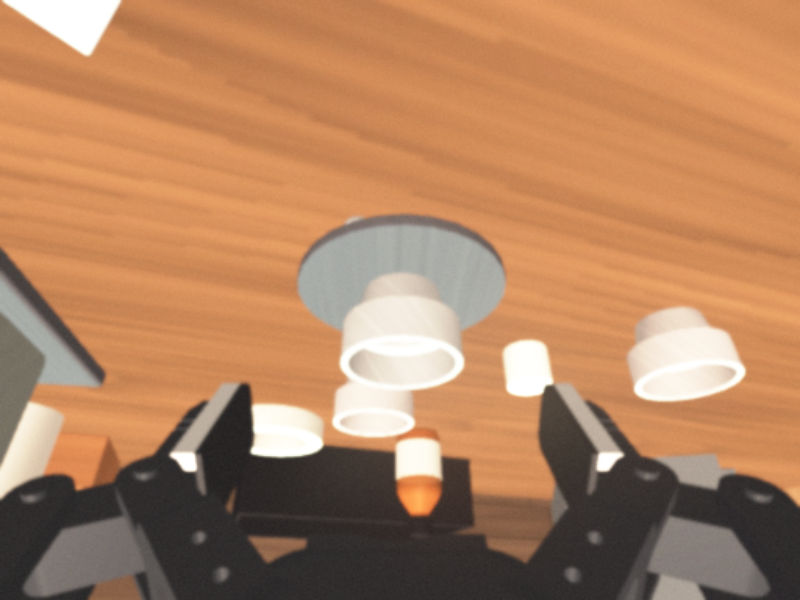

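The oblique view (w3) shows one ball foot just peeking out past the plate's rim at (355,218), so I'll take one lower view. w1 shows the cups at (305,360) and (527,298), with the plate at (335,210). w2 shows the seats at (424,275), (411,357) and (493,328), and the knobs at (275,370).

Run:
```python
from h import *
s=load("w3"); 
# plate centre from w1: dark blue-grey disc
w=load("w1"); hsv=cv2.cvtColor(w["pixels"],cv2.COLOR_RGB2HSV)
m=cv2.inRange(hsv,(95,25,40),(130,160,200)); m[:80,:0]=0; m[:,:150]=0; m[200:]=0
c=max(cv2.findContours(m,0,2)[0],key=cv2.contourArea); e=cv2.fitEllipse(cv2.convexHull(c)); print(e)
p=cast(w,*e[0],.016)[:2]; print("plate",p)
f=cast(s,355*.64,218*.64,.004)[:2]; print("foot",f,np.linalg.norm(f-p),np.degrees(np.arctan2(*(f-p)[::-1])))
a=np.arctan2(p[1],p[0]); r=np.array([np.cos(a),np.sin(a)])
for th,b in ((.95,.12),(.9,.10),(.85,.08)):
    q=quat(a+np.pi,tilt=-th*np.array([-np.sin(a),np.cos(a),0]))
    T=np.r_[p-b*r,.085]
    try: arm.reach([*T[:2],.15],q);arm.move_l(T,speed=.25); print("tilt",th); break
    except arm.PlanningError as e: print(th,e)
s=snap("wrist","w4"); u,v=proj(s,[*p,.01]).astype(int); print(u,v)
cv2.imwrite("pics/w4c.png",cv2.resize(s["pixels"][max(v-75,0):v+75,max(u-100,0):u+100,::-1],None,fx=4,fy=4)); print(max(u-100,0),max(v-75,0))
```

```text
((208.40826416015625, 111.3385238647461), (28.49602508544922, 54.70207977294922), 74.8729019165039)
plate [0.44139382 0.14818518]
foot [0.43393153 0.13358426] 0.016397332150137445 -117.07080844910092
0.95 the arm cannot take that pose within its joint ranges
0.9 the arm cannot take that pose within its joint ranges
0.85 the arm cannot take that pose within its joint ranges
244 157
144 82
```

View pics/w4c.png

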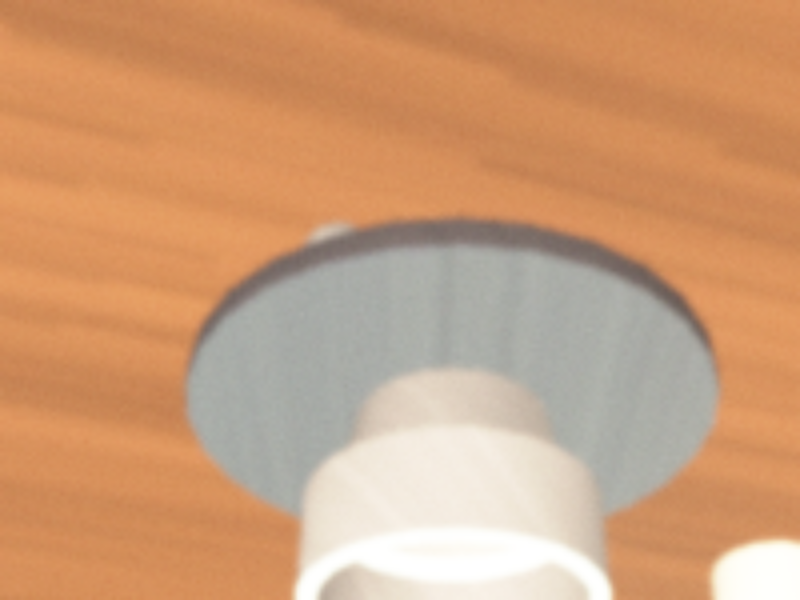

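Run:
```python
from h import *
w=load("w1"); hsv=cv2.cvtColor(w["pixels"],cv2.COLOR_RGB2HSV); print(hsv[100,190],hsv[134,240],hsv[134,214],hsv[60,200], hsv[134,178])
m=cv2.inRange(hsv,(0,0,0),(180,75,255)); m[:,:165]=0;m[:,270:]=0;m[:80]=0;m[185:]=0
c=max(cv2.findContours(m,0,2)[0],key=cv2.contourArea); e=cv2.fitEllipse(c); print(e); p=cast(w,*e[0],.014)[:2]; print("plate",p)
s=load("w4"); f=cast(s,227.7,147.5,.007)[:2]; print("foot",f,np.linalg.norm(f-p),np.degrees(np.arctan2(*(f-p)[::-1])))
for nm,(u,v) in dict(A=(305,360),B=(527,298),pot=(426,325)).items(): print(nm,cast(w,u*.64,v*.64,.03)[:2])
w=load("w2"); g=cv2.cvtColor(w["pixels"],cv2.COLOR_RGB2HSV)
S=w["pixels"][160:250,135:350,::-1]; cv2.imwrite("pics/w2c.png",cv2.resize(S,None,fx=3.7,fy=3.7,interpolation=cv2.INTER_CUBIC))
```

```text
[ 12 129 202] [110  22 175] [  0   0 255] [ 12 152 183] [118  21 178]
((214.54983520507812, 133.69456481933594), (77.39405822753906, 80.21698760986328), 142.51852416992188)
plate [0.46396744 0.16509097]
foot [0.43880892 0.13534657] 0.038957421528270864 -130.2253298578957
A [0.5902958  0.18995839]
B [0.46504343 0.33647565]
pot [0.51983692 0.2707923 ]
```

View pics/w2c.png

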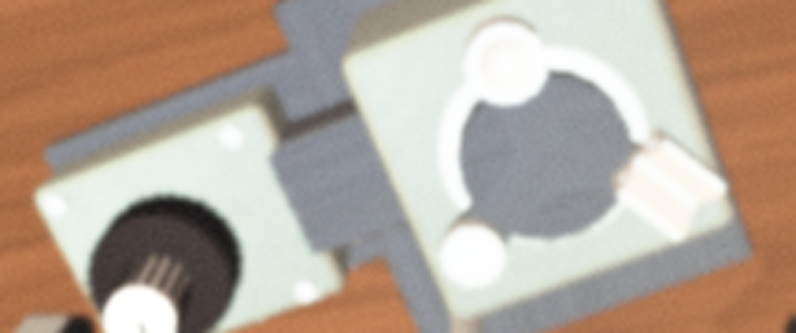

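Crop of w2 (shown at 3.7x): cone seat at (505,65), flat at (472,253), groove at (670,187), big knob top at (167,271), small knob top at (140,312).

Run:
```python
from h import *
from scipy.optimize import least_squares
w=load("w2"); px=lambda u,v:np.array([135+u/3.7,160+v/3.7])
obs=[px(505,65),px(670,187),px(472,253)]
ang=np.radians([180,60,-60]); dz=[.006,.006,0]
def pts(q): return [np.array([q[0]+.04*np.cos(q[2]+a),q[1]+.04*np.sin(q[2]+a),q[3]+d]) for a,d in zip(ang,dz)]
r=least_squares(lambda q:np.concatenate([proj(w,P)-o for P,o in zip(pts(q),obs)]),[.558,-.079,.2,.12])
q=r.x; print("stage",q,np.degrees(q[2]),"res px",r.fun.round(2))
k=q[:2]+.15*np.array([np.sin(q[2]),-np.cos(q[2])]); print("knob pred",k)
for z in (.078,.082,.09): print("big knob top cast",z,cast(w,*px(167,271),z)[:2])
for z in (.108,.111,.12): print("small top cast",z,cast(w,*px(140,312),z)[:2])
d=q[2]-np.radians(35); print("pointer tip",q[:2]+.064*np.array([np.cos(d),np.sin(d)]),"dir",np.degrees(d))
# scene check
s=snap("scene","s1"); 
for n,P in dict(k82=[*k,.082],k111=[*k,.111],tip=[*(q[:2]+.064*np.array([np.cos(d),np.sin(d)])),.284],post=[*(q[:2]+.108*np.array([np.cos(d),np.sin(d)])),.298],st=[*q[:2],q[3]]).items(): print(n,proj(s,P)/.64)
cv2.imwrite("pics/s1c.png",cv2.resize(s["pixels"][160:260,150:280,::-1],None,fx=6,fy=6,interpolation=cv2.INTER_CUBIC))
```

```text
stage [ 0.56130387 -0.07375369  0.18967573  0.10818357] 10.867618787934584 res px [-0.03 -0.4  -0.32  0.21  0.36  0.2 ]
knob pred [ 0.58958493 -0.2210635 ]
big knob top cast 0.078 [ 0.58507643 -0.21851746]
big knob top cast 0.082 [ 0.58346303 -0.21715445]
big knob top cast 0.09 [ 0.58023624 -0.21442844]
small top cast 0.108 [ 0.58613378 -0.22160208]
small top cast 0.111 [ 0.58481541 -0.22047027]
small top cast 0.12 [ 0.58086029 -0.21707484]
pointer tip [ 0.61971048 -0.09991985] dir -24.132381212065415
k82 [285.59753967 311.76418012]
k111 [283.59595613 302.54939914]
tip [339.77024464 269.1270743 ]
post [319.68058689 282.29456802]
st [369.21792063 307.03376114]
```

View pics/s1c.png

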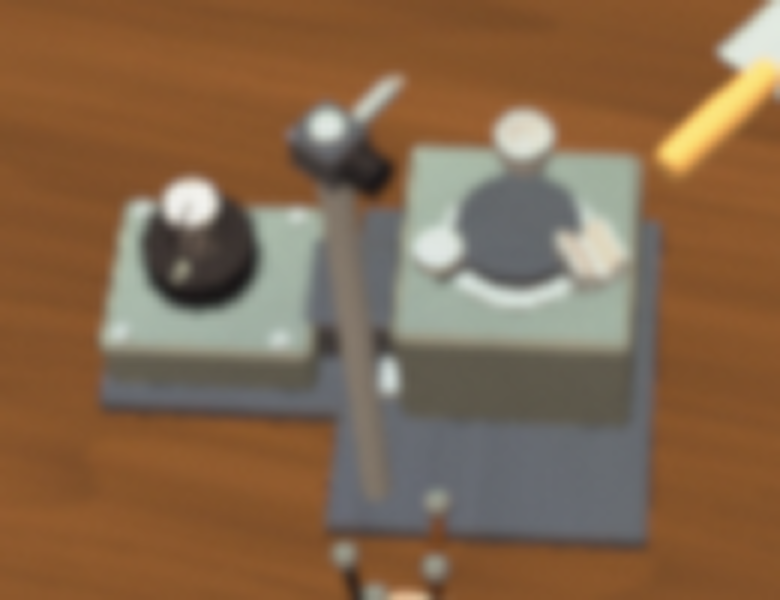

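Run:
```python
from h import *
from scipy.optimize import least_squares
w=load("w2"); s=load("s1")
pw=lambda u,v:np.array([135+u/3.7,160+v/3.7]); ps=lambda u,v:np.array([150+u/6,160+v/6])
A=np.radians
def pts(q):
    P=lambda r,a,z:np.array([q[0]+r*np.cos(q[2]+A(a)),q[1]+r*np.sin(q[2]+A(a)),z])
    return dict(cone=P(.04,180,q[3]+.006),groove=P(.04,60,q[3]+.006),flat=P(.04,-60,q[3]),knob=P(.15,-90,q[4]),tip=P(.064,-35,.284),post=P(.108,-35,.298))
O=[(w,dict(cone=pw(505,65),groove=pw(670,187),flat=pw(472,253),knob=pw(140,312))),
   (s,dict(cone=ps(525,133),groove=ps(590,248),flat=ps(437,245),knob=ps(190,198),tip=ps(402,78),post=ps(327,123)))]
def f(q):
    P=pts(q); return np.concatenate([(proj(c,P[n])-o)*(1 if c is w else 1.6) for c,d in O for n,o in d.items()])
r=least_squares(f,[.558,-.079,.2,.12,.111],loss='soft_l1'); q=r.x
print("stage",q,np.degrees(q[2])); print(f(q).reshape(-1,2).round(1).tolist()); print({n:p.round(4).tolist() for n,p in pts(q).items()})
```

```text
stage [ 0.56032496 -0.07390393  0.17645373  0.11120193  0.10839079] 10.110053985087228
[[0.3, -0.7], [-0.2, 0.8], [-0.2, 0.3], [0.1, 0.5], [-0.1, 0.4], [0.3, -0.3], [0.2, 0.3], [0.2, 0.4], [0.4, -2.0], [-0.5, -0.8]]
{'cone': [0.5209, -0.0809, 0.1172], 'groove': [0.5739, -0.0363, 0.1172], 'flat': [0.5861, -0.1045, 0.1112], 'knob': [0.5867, -0.2216, 0.1084], 'tip': [0.6184, -0.1008, 0.284], 'post': [0.6583, -0.1194, 0.298]}
```

```bash
cat >> h.py <<'E'
ST=np.array([.5603,-.0739]); SY=np.radians(10.4)
PY=SY-np.radians(35)+np.pi           # tool x away from pointer
KN=ST+.15*np.array([np.sin(SY),-np.cos(SY)])
fz=lambda: arm.get_obs()["contact_force"]
def down(xy,z0,zmin,thr=5,step=.0015,speed=.03):
    """step down until the upward force grows by thr"""
    arm.move_l([*xy,z0],speed=.15); arm.sleep(.15); f0=fz()[2]; z=z0; F=0
    while z>zmin:
        z-=step; arm.move_l([*xy,z],speed=speed); F=fz()[2]-f0
        if abs(F)>thr: break
    return arm.get_obs()["position"][2],F
def pick(xy,z,yaw,force=40):
    arm.let_go(); arm.reach([*xy,z+.10],quat(yaw)); arm.move_l([*xy,z],speed=.15)
    arm.clamp(force); arm.sleep(.2); g=arm.get_obs()["gripper_width"]
    arm.move_l([*xy,.30],speed=.25); return g
E
python3 - <<'E'
from h import *
p=[.464,.165]
cur=arm.get_obs()["position"]; arm.move_l([cur[0],cur[1],.2],speed=.25)
print("w",pick(p,.021,PY+np.radians(39.5)))
arm.reach([*ST,.26],quat(PY)); print(arm.get_obs()["gripper_width"],arm.get_obs()["time_s"])
snap("wrist","w5")
print(down(ST,.155,.12))   # expect TCP ~ stage+.021
o=arm.get_obs();print(o["position"],o["contact_force"],o["time_s"])
s=snap("scene","s2");cv2.imwrite("pics/s2c.png",cv2.resize(s["pixels"][130:260,150:310,::-1],None,fx=5,fy=4.6))
E
```

```text
w 0.05368122592935721
0.05303309672068799 11.425
(np.float64(0.13768436366102804), np.float64(7.2942425141714455))
[ 0.56061353 -0.07372531  0.13768436] [-1.41909067  1.09318676  4.77826141] 15.475
```

View pics/s2c.png

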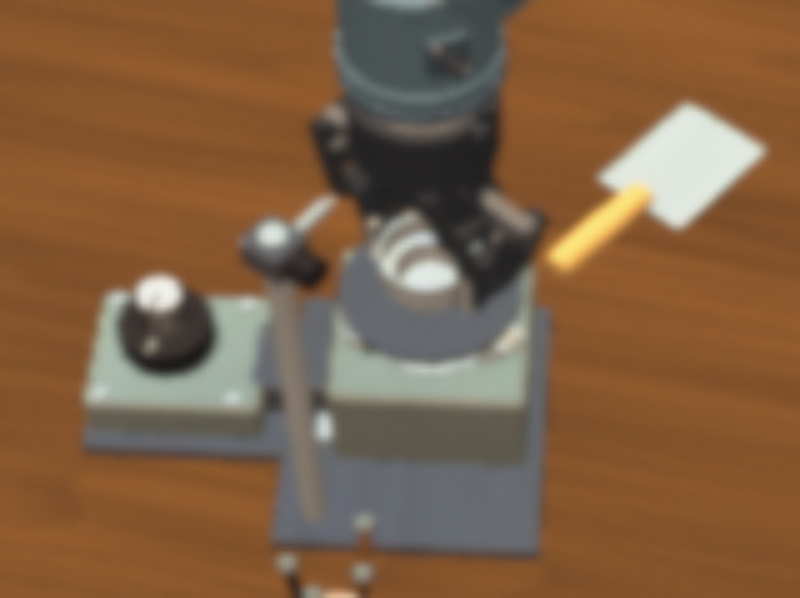

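Run:
```python
from h import *
arm.let_go(); arm.sleep(.2); arm.move_l([*ST,.26],speed=.2)
snap("wrist","w6"); arm.clamp(20)
for a in (180,60,-120):
    d=SY+np.radians(a); xy=ST+.0255*np.array([np.cos(d),np.sin(d)])
    arm.move_l([*xy,.20],speed=.2); z=down(xy,.18,.155,thr=2.5,step=.001,speed=.05); print(a,z); arm.move_l([*xy,.2],speed=.2)
print(arm.get_obs()["time_s"])
arm.reach([.47,.10,.30],quat(np.pi+.3)); arm.let_go(); w=snap("wrist","w7"); print(arm.get_obs()["time_s"])
cv2.imwrite("pics/w67.png",cv2.resize(np.hstack([load("w6")["pixels"],w["pixels"]])[:,:,::-1],(800,300)))
```

```text
180 (np.float64(0.1678311012421189), np.float64(5.614482899632094))
60 (np.float64(0.1677444608144747), np.float64(4.510091192368753))
-120 (np.float64(0.1677987852851703), np.float64(5.196533355653383))
30.9917
32.7667
```

View pics/w67.png

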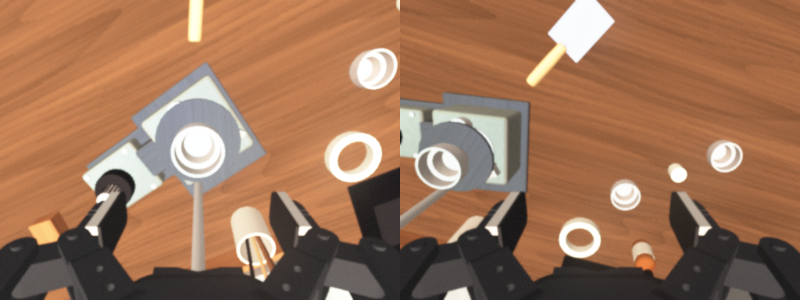

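```bash
cat >> h.py <<'E'
def ringfit(s,X,win=38):
    """centre of the bright cup blob near world point X, on X's plane"""
    u,v=proj(s,X).astype(int); g=s["pixels"].min(axis=2)
    m=np.zeros_like(g); y0,x0=max(v-win,0),max(u-win,0); m[y0:v+win,x0:u+win]=(g[y0:v+win,x0:u+win]>205)*255
    c=max(cv2.findContours(m,0,2)[0],key=cv2.contourArea); h=cv2.convexHull(c); e=cv2.fitEllipse(h)
    return cast(s,*e[0],X[2]),e
E
python3 - <<'E'
from h import *
w=load("w6"); print("rim w6",cast(w,254.7,190.7,.168),ringfit(w,[*ST,.168]))
w=load("w7"); print("rim w7",cast(w,51.2,210,.168))
for n,X in dict(A=[.590,.190,.036],B=[.465,.336,.036]).items(): print(n,ringfit(w,X))
for n,u,v in (("A",626,194),("B",725,156)): print(n,cast(w,(u-400)*1.28,v*1.28,.03))
E
```

```text
rim w6 [ 0.55656537 -0.07129835  0.168     ] (array([ 0.5583799 , -0.07376555,  0.168     ]), ((252.79818725585938, 193.9736785888672), (66.6937255859375, 69.72852325439453), 94.70931243896484))
rim w7 [ 0.5525108  -0.07202004  0.168     ]
A (array([0.59027061, 0.19044852, 0.036     ]), ((288.3125915527344, 251.19354248046875), (34.10006332397461, 37.38794708251953), 84.52759552001953))
B (array([0.46504068, 0.33502913, 0.036     ]), ((417.6374206542969, 200.6950225830078), (35.705867767333984, 41.50929641723633), 57.84757614135742))
A [0.58827245 0.19193515 0.03      ]
B [0.4653447  0.33598164 0.03      ]
```

```bash
cat >> h.py <<'E'
CP=np.array([.5592,-.0735])
def nest(xy,rim,yaw=np.radians(131)):
    print("width",pick(xy,.008,yaw)); arm.reach([*CP,.29],quat(PY)); print("w",arm.get_obs()["gripper_width"])
    r=down(CP,rim+.016,rim-.018,thr=4,speed=.04); print("down",r,"expect",rim+.02-.03)
    arm.let_go(); arm.sleep(.2); arm.move_l([*CP,.30],speed=.25)
E
python3 - <<'E'
from h import *
nest([.590,.1905],.1678)
w=snap("wrist","w8"); print(ringfit(w,[*CP,.188])[0])
arm.reach([.47,.10,.30],quat(np.pi+.3)); w=snap("wrist","w9"); print(ringfit(w,[.465,.3355,.036])); print(arm.get_obs()["time_s"])
cv2.imwrite("pics/w89.png",cv2.resize(np.hstack([load("w8")["pixels"],w["pixels"]])[:,:,::-1],(800,300)))
E
```

```text
width 0.05309930356062306
w 0.05337586117737275
down (np.float64(0.1636739250114035), np.float64(4.654477954782622)) expect 0.1578
[ 0.55853178 -0.07345683  0.188     ]
(array([0.46512305, 0.33489501, 0.036     ]), ((418.4078674316406, 200.78372192382812), (36.087974548339844, 41.7411994934082), 57.576969146728516))
44.6917
```

View pics/w89.png

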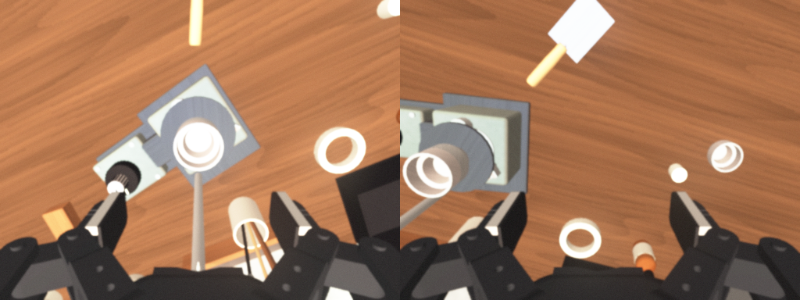

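```bash
cat >> h.py <<'E'
def probe(z,angs=(180,60,-120),lift=.012):
    arm.clamp(20); out=[]
    for a in angs:
        d=SY+np.radians(a); xy=CP+.0255*np.array([np.cos(d),np.sin(d)])
        if a==angs[0]: arm.move_l([*xy,z+.04],speed=.2)
        out.append(down(xy,z+lift,z-.008,thr=2.5,step=.0012,speed=.06)[0].round(4)); arm.move_l([*xy,z+lift],speed=.2)
    arm.move_l([*xy,max(z+.05,.30)],speed=.25)
    return out
E
python3 - <<'E'
from h import *
arm.reach([*CP,.30],quat(PY)); print(probe(.1878,(180,60)),arm.get_obs()["time_s"])
E
```

```text
[np.float64(0.1876), np.float64(0.1875)] 54.4167
```

Run:
```python
from h import *
nest([.465,.335],.1877)
print(probe(.2077,(180,60,-120)),arm.get_obs()["time_s"])
for n in ("scene","top"):snap(n,n+"3")
w=load("scene3"); cv2.imwrite("pics/s3b.png",cv2.resize(w["pixels"][:,:,::-1],(800,600)))
```

```text
width 0.05386997859227971
w 0.053678602411384196
down (np.float64(0.18364795032936032), np.float64(4.979747174263214)) expect 0.1777
[np.float64(0.2074), np.float64(0.2073), np.float64(0.2073)] 79.125
```

View pics/s3b.png

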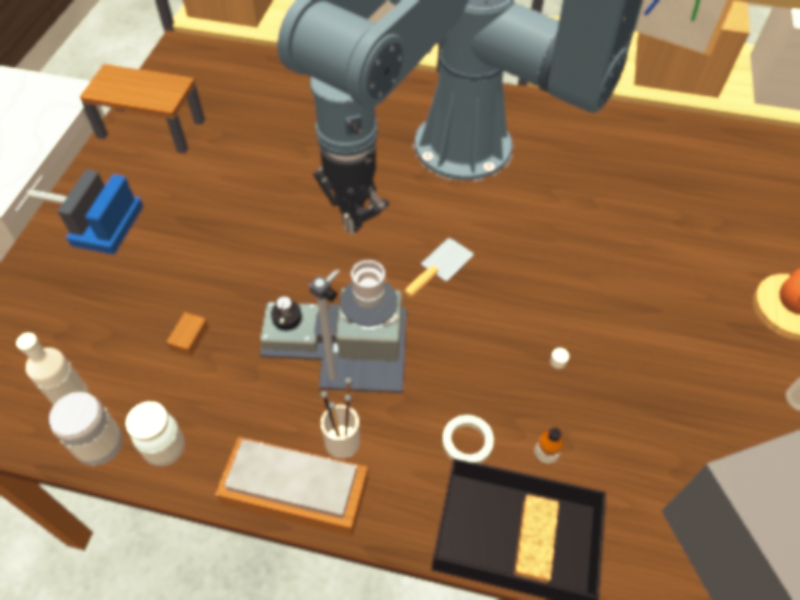

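Both cups are nested and home: the probes read 0.2073–0.2074 and agree to 0.1 mm. Bystanders haven't moved. Next I'll refine the knob axis from two opposite wrist views.

Run:
```python
from h import *
K=np.array([.5867,-.2216]); arm.let_go(); 
P0=arm.get_obs()["position"]; arm.move_l([P0[0],P0[1],.34],speed=.25)
R=[]
q1=np.arctan2(K[1],K[0])
for i,q6 in enumerate((.6,-2.5)):
    yaw=q1+np.pi/2-q6; arm.reach([*K,.24],quat(yaw)); w=snap("wrist",f"k{i}")
    u,v=proj(w,[*K,.111]).astype(int); g=w["pixels"].min(axis=2); W=40
    m=np.zeros_like(g); m[v-W:v+W,u-W:u+W]=(g[v-W:v+W,u-W:u+W]>225)*255
    cs=[c for c in cv2.findContours(m,0,2)[0] if cv2.contourArea(c)>60]
    c=min(cs,key=lambda c:np.linalg.norm(c.mean(axis=(0,1))-[u,v])); e=cv2.fitEllipse(cv2.convexHull(c)) 
    print((u,v),e,[cast(w,*e[0],z)[:2].round(4) for z in (.106,.111)])
    cv2.imwrite(f"pics/k{i}c.png",cv2.resize(w["pixels"][v-75:v+75,u-50:u+50,::-1],None,fx=4,fy=4))
print(arm.get_obs()["time_s"],arm.get_obs()["joints"])
cv2.imwrite("pics/kk.png",np.hstack([cv2.imread(f"pics/k{i}c.png") for i in (0,1)]))
```

```text
(np.int64(254), np.int64(180)) ((253.14561462402344, 165.5243682861328), (83.03641510009766, 99.61396026611328), 0.15953414142131805) [array([ 0.5966, -0.2132]), array([ 0.5975, -0.2126])]
(np.int64(252), np.int64(181)) ((250.64549255371094, 183.37925720214844), (25.651639938354492, 32.1359977722168), 48.60153579711914) [array([ 0.5903, -0.2216]), array([ 0.5891, -0.2223])]
84.725 [-5.50077057e-01  2.88180414e-01  1.45937276e+00 -3.02471731e-05
  1.39405794e+00 -2.68862586e+00]
```

View pics/kk.png

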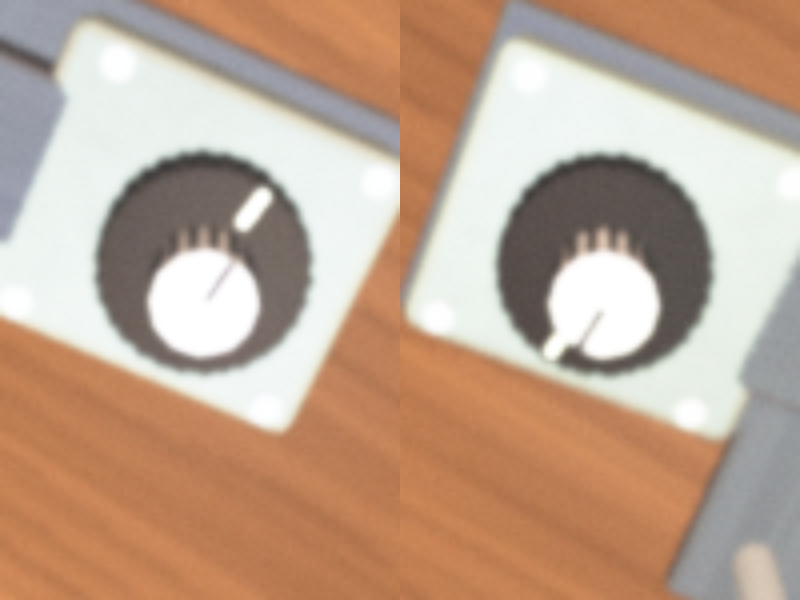

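Run:
```python
from h import *
a=cast(load("k0"),255,180.75,.111)[:2]; b=cast(load("k1"),253,182.25,.111)[:2]; K=(a+b)/2; print(a,b,K)
open("K.txt","w").write(f"{K[0]} {K[1]}")
o=arm.get_obs(); q1=o["joints"][0]
z=.053; yaw=q1+np.pi/2+2.95
arm.reach([*K,.16],quat(yaw)); print(arm.get_obs()["joints"][5]); arm.move_l([*K,z],speed=.1); f0=fz()
arm.clamp(60); arm.sleep(.3); o=arm.get_obs(); print("w",o["gripper_width"],(o["contact_force"]-f0).round(1))
j=o["joints"].copy(); n=6; bad=False
for i in range(n):
    j[5]+=4.66/n; arm.move_joints(j); o=arm.get_obs(); df=o["contact_force"]-f0; print(round(o["joints"][5],3),df.round(1),o["moment"].round(2),round(o["gripper_width"],4))
    if np.linalg.norm(df)>45: print("STOP"); break
print(o["time_s"]); s=snap("scene","s4"); cv2.imwrite("pics/s4c.png",cv2.resize(s["pixels"][110:260,130:330,::-1],None,fx=4,fy=4))
```

```text
[ 0.58696644 -0.22193163] [ 0.58704069 -0.2210821 ] [ 0.58700357 -0.22150687]
-2.9464472651442746
w 0.05200668555584562 [-0.9 -0.5  6.3]
-2.175 [-1.1  1.7  3.4] [ 0.07  0.17 -0.15] 0.0523
-1.399 [-1.9  3.5  4.4] [ 0.16  0.35 -0.11] 0.0524
-0.622 [1.  3.9 4.3] [ 0.51  0.42 -0.1 ] 0.0522
0.154 [2.4 4.9 3.7] [ 0.99  0.1  -0.08] 0.0524
0.931 [3.2 4.8 2.6] [ 1.05 -0.43 -0.13] 0.0526
1.707 [3.2 4.3 2.8] [ 0.68 -0.58 -0.07] 0.0526
91.6667
```

View pics/s4c.png

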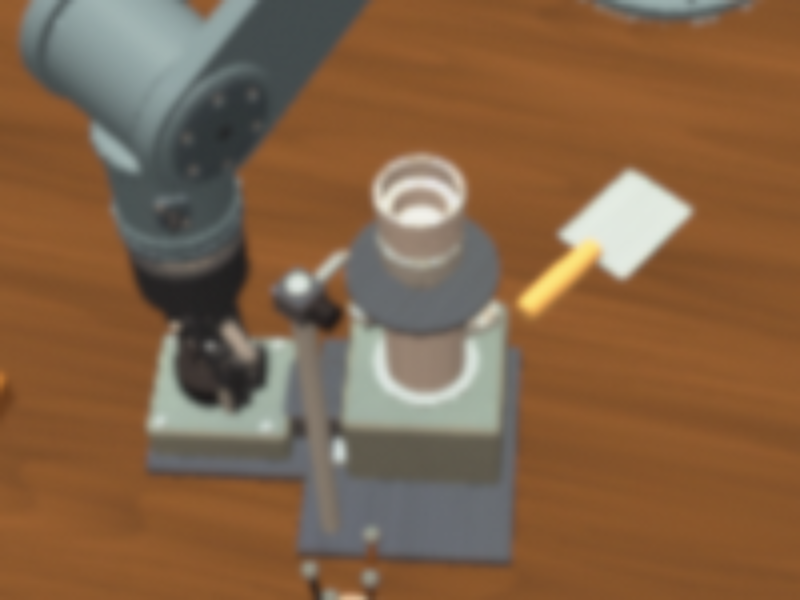

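Run:
```python
from h import *
K=np.loadtxt("K.txt")
arm.let_go(); arm.sleep(.2); arm.move_l([*K,.38],speed=.25)
arm.reach([*(CP-.03*np.array([np.cos(SY),np.sin(SY)])),.36],quat(PY))
print(probe(.2775,(180,60)),arm.get_obs()["time_s"])
arm.let_go(); arm.move_l([*CP,.36],speed=.25); w=snap("wrist","w10"); u,v=proj(w,[*CP,.277]); print(u,v,ringfit(w,[*CP,.277],60)[0])
```

```text
[np.float64(0.2772), np.float64(0.277)] 105.025
254.12408432850256 196.3040541377958 [ 0.55541317 -0.07265188  0.277     ]
```

Run:
```python
from h import *
K=np.loadtxt("K.txt"); arm.move_l([*CP,.40],speed=.25)
q1=-.55; yaw=q1+np.pi/2-.75; z=.088
arm.reach([*K,.38],quat(yaw)); print(arm.get_obs()["joints"][[0,5]]); arm.move_l([*K,.15],speed=.25); arm.move_l([*K,z],speed=.1); f0=fz()
arm.clamp(40); arm.sleep(.3); o=arm.get_obs(); print("w",o["gripper_width"],(o["contact_force"]-f0).round(1))
n=8; T=2.2
for i in range(1,n+1):
    j=arm.ik([*K,z+.003*T*i/n],quat(yaw-T*i/n)); arm.move_joints(j)
    o=arm.get_obs(); df=o["contact_force"]-f0
    if i%2==0: print(round(o["joints"][5],3),df.round(1),round(o["gripper_width"],4))
    if np.linalg.norm(df)>40: print("STOP"); break
arm.let_go(); arm.sleep(.2); arm.move_l([*K,.38],speed=.25)
arm.reach([*(CP-.03*np.array([np.cos(SY),np.sin(SY)])),.37],quat(PY))
print(probe(.284,(180,60)),arm.get_obs()["time_s"])
s=snap("scene","s5"); cv2.imwrite("pics/s5c.png",cv2.resize(s["pixels"][110:260,130:330,::-1],None,fx=4,fy=4))
```

```text
[-0.54939447  0.74966122]
w 0.022663403395588984 [-1.4 -1.6  4.3]
1.296 [-2.6 -2.1  4.5] 0.0224
1.846 [-1.4 -2.1  4.9] 0.0224
2.392 [ 0.  -0.2  4.7] 0.0229
2.939 [2.2 0.7 4.9] 0.0228
[np.float64(0.2837), np.float64(0.2836)] 128.425
```

View pics/s5c.png

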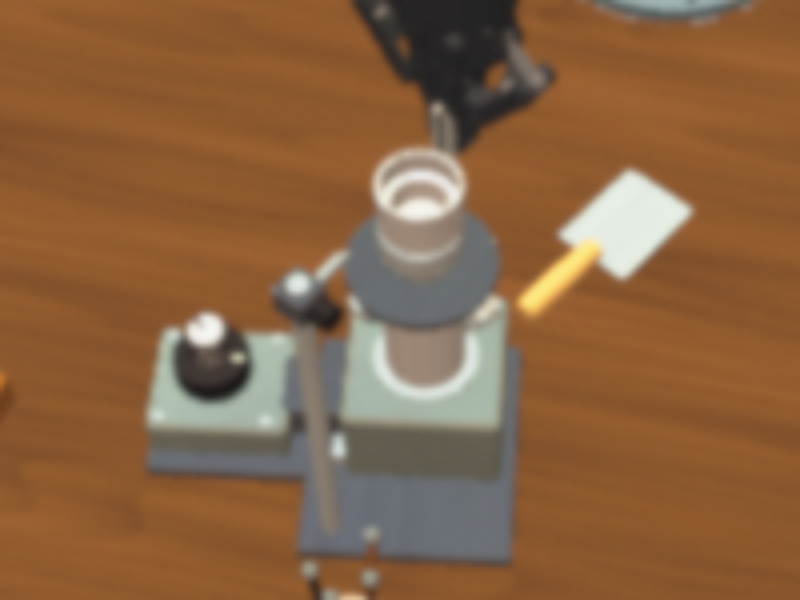

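The probes put the rim at 0.2837 m against the tip at 0.284 m. The stack is upright, and the gripper is clear of it.

```bash
python3 -c "
from h import *
p=arm.get_obs()['position']; arm.move_l([p[0],p[1],.42],speed=.2); arm.sleep(.5); print(arm.sign_off())"
```

```text
the job is handed in; nothing more can be done
None
```

I handed the job in with the plate seated, both loose cups nested on it, and the top rim at about 283.7 mm against the 284 mm pointer tip by finger probe; `sign_off()` gave no verdict, and everything is released.

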